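# Seat a keyed stub shaft in a pulley hub and hold it home against the spring

## Robot

A 7-joint arm with a two-finger parallel gripper is mounted at the origin on a cart in front of the work surface, level with it; the furniture and walls round the work are solid. World frame = base frame: x ahead of the robot, y to its left, z up, the work surface at z = 0. Lengths are in m, angles in rad, forces in N, time in s.
With the tool pointing down it reaches from about 0.425 to 0.875 m from the base axis. Payload 8.4 kg.
Tool frame: the origin (TCP) lies at the very end of the fingers, on their centre line; the grasp point (between the pads) lies r.pinch_z behind it (r.pinch_z is the distance from the TCP to the grasp point, in m); z points along the fingers, y is the line along which they close (so a half turn about z gives the same grasp; the last joint's range is limited). The gripper opens to 85 mm and grips with 20 to 120 N. Pads are 22 mm wide; open, the fingers measure 114 mm over their backs; the gripper's body (76 mm by 85 mm) begins 54 mm behind the grasp point. The pads swing forward as they close: fully open they stand 13 mm farther back than shut.
Start: joints at [-1.382, 0.333, 0.04, 1.465, -0.013, 1.343, -0.059], TCP at [0.185, 0.623, 0.231] pointing down, gripper open.
Joint ranges: [-2.58, 2.58], [-0.38, 2.09], [-1.3, 1.39], [0.25, 2.4], [-1.5, 4.64], [0.08, 2.09], [-2.65, 2.65]. Speed limits (rad/s): [2.22, 2.22, 2.79, 2.79, 3.14, 3.14, 3.14].

## Interface

Orientations are given as a unit quaternion [x, y, z, w].
In Python, from rig import r, read_camera gives the robot as it stands.
- The arm moves only by the tool carry_out, never from a script. Its arguments are lists of equal length, an entry for each row: "fingers": the opening, from 0 (shut) to 1 (fully open); "linear": the shift along the world's x, y, z in cm, a list of three; "turn": the turn about the world's z in degrees. A call has 1 to 5 rows; each row is the pose to reach, as a shift and turn from the pose commanded when the call began; what a row does not reach only later rows make up. A row lasts 1/12 s, in which the tool goes at most 41.7 mm and 7.16 degrees, less where a joint would pass 70% of its speed; a pose out of reach is approached as far as the arm can. A call with a gripper value outside its range is refused whole. The fingers move at their own pace and stop on an object; the grip force is fixed at half the most. Time passes only in rows, so rows that repeat a pose let the fingers close. It gives the time, the measured TCP pose, the force, the opening and the grip force at its end, in the units of the state.
- r.sense(): the state, without advancing time (a new reading comes with each control period).
- read_camera(name): name is "scene" or "top" or "wrist"; returns a dict with "image" (384x512x3 uint8, red, green, blue), "depth" (384x512 float32, m along the optical axis (not along the pixel's ray), 0 where there is no reading), "intrinsics" (3x3 intrinsics, pixels), "dist" ([k1, k2, p1, p2, k3] as OpenCV has them; the pictures are not rectified), "rvec" (rotation vector, rad) and "tvec" (3), from world to camera coordinates, as OpenCV has them; the wrist camera has in their place "hand_eye" (4x4, takes a point from camera to tool coordinates, whose origin is the TCP and whose axes are the flange's). Camera axes: x right, y down, z forward; pixel columns grow to the right and rows downward; lengths in m; the calibration is good to about 2 mm. A picture is of the moment at which its call begins: read the wrist's pose just before it.
- r.close_job(): hands the job in; it is judged then, once.
The state is a dict: "time_s": time; "joints": joint angles; "joint_velocities": joint speeds; "joint_torque": joint torques, N m; "tcp_pos": TCP position; "orientation": TCP orientation; "ft_force": force on the tool from outside, world axes, zero at the start; "ft_torque": the same for the moment, N m; "gripper_width": finger opening in m; "grasp_force": force on a finger pad.
Only numpy, scipy, OpenCV 4.12 (cv2) and the standard library are available. Lean on these libraries where they do the work, as an engineer would, in place of code of your own. Each camera call takes 0.05 s, during which the arm holds its last target. There are 200 camera calls.

## Task

Lift the keyed stub shaft out of its blue stand by its square end, put it upright into the bore of the pulley hub and turn it until its brass key slips into the keyway. Push on until the shaft's shoulder lies flat on the hub's face; a spring in the bore pushes back, so finish while still gripping the shaft and holding it fully home: do not let go. Leave the jar, the felt block and the green pot where they are.

Things in the scene. Friction and masses are not known exactly. Their poses are not given: they have to be found in the camera images.
- shaft_grip (a point): Centre of the square drive end of the loose steel stub shaft (about 0.3 kg), where it is grasped: dark steel, 30 x 30 mm across, 50 mm tall, its flats facing the point's x and y axes. z is the shaft's axis, up; x points to the key's side. At the start the shaft hangs upright in the stand's hole, its shoulder resting on the stand's top.
- shaft_shoulder (a point): On the shaft's axis at the underside of its round shoulder (50 mm diameter, 8 mm thick, just under the square); 33 mm below the centre of the square. Same axes. The shaft is home when this underside lies on the hub's face.
- shaft_tip (a point): The shaft's lower end, 88 mm below the centre of the square and 55 mm below the shoulder. Same axes. The shaft is 24 mm in diameter; its lowest 6 mm taper to 16 mm. A brass key 8 mm wide stands out 5 mm from it on the +x side, from 15 mm to 49 mm above the tip.
- stand_top (a point): Centre of the top face of the fixed blue stand, 90 x 90 x 65 mm, with a 36 mm round hole in which the shaft hangs with its tip 10 mm above the worktop.
- hub_face (a point): Centre of the bore at the upper face of the hub of a fixed green V-belt pulley (116 mm diameter, 46 mm high, bare metal hub face) on a grey 130 mm square plate. Boss 62 mm diameter, face 80 mm above the worktop. z is up, x points to the keyway. Bore 26.6 mm diameter, smooth; with the key not over the keyway the shaft enters 15 mm, then the key rests on the face.
- keyway (a point): Middle of the keyway at the hub's face, 16 mm from the bore's centre along the hub's x. The keyway is 11 mm wide, 5.5 mm deep and runs along the whole bore. Key and keyway meet when the x axes of shaft and hub point the same way, within about 0.1 rad.
- seat (a joint): Travel of the brass spring seat inside the bore, m: 0 = up, 47 mm below the hub's face; 0.008 when the shaft is home (the stop is at 0.010). It pushes up with 6 N at 0 and about 12.4 N at 0.008, so that the shaft let go rises again by 8 mm.
- paste_jar: Standing jar, cream with a white ribbed lid, 55 mm diameter, 90 mm tall; origin at its underside. Leave it alone.
- felt_block: Small beige block, 32 x 55 x 24 mm; origin at its underside. Leave it alone.
- oil_cup: Round pot with a green band and a grey lid, 74 mm diameter, 57 mm tall; origin at its underside. Leave it alone.
- piston: Big grey engine piston standing fixed on the worktop, about 260 mm diameter and 370 mm tall, origin at the centre of its foot. It stands between the two working places: carry past it on the robot's side, or well above it.
- ring_carrier: Open grey ring housing, fixed on the worktop to the right of the piston, about 260 mm diameter, wall 120 mm tall, with four thin studs up to about 200 mm inside; origin at the centre of its foot. Carry above it.
Mind the look-alikes: they are no part of the job. Leave any orange or purple look-alike of the part that bears shaft_grip alone.

How it is judged:
On the way, in this order (a step that is already met when the one before it is completed fails the run):
1. the shaft is lifted clear of the stand (height (world z) of shaft_shoulder above 0.13 m), for 0.1 s.
2. the key has slipped into the keyway (z of shaft_shoulder in the frame of hub_face below 0.03 m and horizontal distance between shaft_shoulder and hub_face below 0.005 m and angle between the x axis of shaft_grip and the x axis of hub_face, either way round below 0.2 rad), for 0.1 s.
At the end, for the whole second after the job is handed in: Through the last second the gripper still holds the shaft (finger force over 3 N) and keeps it home in the hub: shoulder within 2.5 mm of the hub's face, axis within 4 mm of the bore's, tilt under 0.08 rad, key in the keyway (within 0.2 rad), spring seat pressed by more than 5.5 mm (z of shaft_shoulder in the frame of hub_face below 0.0025 m and horizontal distance between shaft_shoulder and hub_face below 0.004 m and angle between shaft_grip's own z axis and vertical below 0.08 rad and angle between the x axis of shaft_grip and the x axis of hub_face, either way round below 0.2 rad and value of joint seat above 0.0055 m and contact force between the fingers and shaft above 3 N); the arm keeps its last pose, push and grip.
It fails at once if the jar is moved by more than 30 mm or tipped (distance of paste_jar from where it was at the start of the episode above 0.03 m or angle between paste_jar's own z axis and vertical above 0.5 rad).
It fails at once if the felt block is moved by more than 30 mm (distance of felt_block from where it was at the start of the episode above 0.03 m).
It fails at once if the green pot is moved by more than 30 mm (distance of oil_cup from where it was at the start of the episode above 0.03 m).
It also fails if it takes over 51 s, if anything falls off the work surface, if the arm or the gripper's body presses on something with over 40 N, if the wrist force passes 120 N, or if a joint passes its speed limit or range.

## Working session

There is one attempt and no reset: what is moved stays moved. The work goes in short steps, Python scripts to look and compute and a tool call to move; the robot and the scene stay as the last step left them, time stands still between calls to the robot, and variables do not carry over. Pictures are saved under pics/ and viewed, at most 10 in all, crops included, and the job is handed in when it is done.

Besides the shell and the picture viewer there is one more tool, called after "Call:" by a JSON object that holds its "name" and its "arguments", one argument or row to a line. carry_out: Moves the arm, as the interface text tells. Its arguments: {"type":"object","properties":{"fingers":{"type":"array","items":{"type":"number"}},"linear":{"type":"array","items":{"type":"array","items":{"type":"number"}}},"turn":{"type":"array","items":{"type":"number"}}},"required":["fingers","linear","turn"]}

```bash
mkdir -p pics; cat > h.py <<'E'
import numpy as np, cv2
from rig import r, read_camera
from scipy.spatial.transform import Rotation as R
def save(n,im,s=1): cv2.imwrite('pics/'+n,cv2.resize(im,None,fx=s,fy=s,interpolation=cv2.INTER_CUBIC)[:,:,::-1])
def cloud(name):
    s=r.sense(); c=read_camera(name); d=c['depth']; h,w=d.shape
    u,v=np.meshgrid(np.arange(w),np.arange(h))
    p=cv2.undistortPoints(np.stack([u,v],-1).reshape(-1,1,2).astype(np.float64),c['intrinsics'],np.array(c['dist'])).reshape(h,w,2)
    P=np.dstack([p*d[...,None],d])
    if name=='wrist':
        T=np.eye(4);T[:3,:3]=R.from_quat(s['orientation']).as_matrix();T[:3,3]=s['tcp_pos'];T=T@np.array(c['hand_eye'])
        W=P@T[:3,:3].T+T[:3,3]
    else:
        Rm=cv2.Rodrigues(np.array(c['rvec'],float))[0]; W=(P-np.array(c['tvec']).ravel())@Rm
    W[d==0]=np.nan
    return c['image'],W
E
python3 - <<'E'
from h import *
s=r.sense();print(s,r.pinch_z)
ims=[]
for n in('scene','top'):
    im,W=cloud(n);np.savez(n,im=im,W=W);ims.append(im);save(n+'.png',im,1.5)
E
```

```text
{'time_s': 0.0, 'joints': array([-1.38223115,  0.33396884,  0.0398748 ,  1.46627093, -0.01343143,
        1.34327628, -0.05846325]), 'joint_velocities': array([-0.00131855,  0.00041309, -0.00089972,  0.00241256,  0.00233914,
        0.00116483,  0.00122595]), 'joint_torque': array([-5.16647469e-04, -6.58554482e+01,  1.36501662e+00, -4.05560374e+01,
        1.66833575e-02,  1.29449301e-02,  4.37047305e-06]), 'tcp_pos': array([0.18436607, 0.62283624, 0.23038397]), 'orientation': array([ 1.43380928e-01,  9.89667228e-01, -8.25090609e-04, -7.69471550e-05]), 'ft_force': array([-0.16576271,  0.32505958,  0.71746406]), 'ft_torque': array([ 0.01059862,  0.00154312, -0.01559168]), 'grasp_force': 0.0, 'gripper_width': 0.08540586040445233} 0.0187
```

View pics/scene.png

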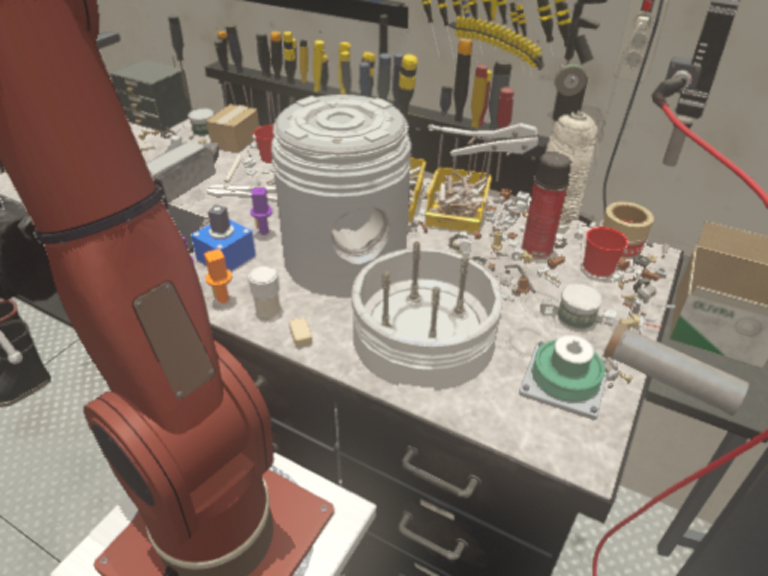

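View pics/top.png

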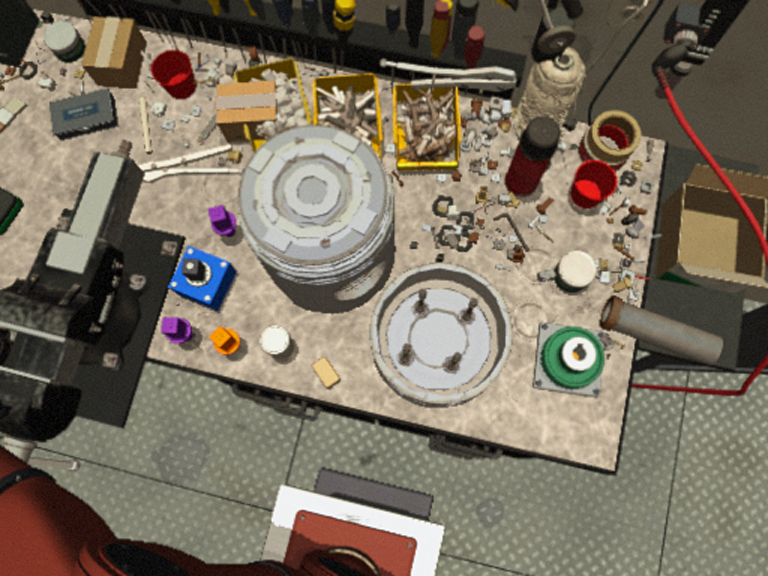

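The top view (768-px picture) shows the candidates: dark steel square in the blue stand at (192,268), orange at (225,340), and purple at (176,328) and (221,221). The dark one in the blue stand fits. The hub is at (577,355). I'll measure both and confirm in a crop.

```bash
python3 - <<'E'
from h import *
z=np.load('top.npz');im,W=z['im'],z['W']
a=cv2.resize(im[155:215,100:170],None,fx=6,fy=6,interpolation=cv2.INTER_CUBIC);b=cv2.resize(im[205:265,350:420],None,fx=6,fy=6,interpolation=cv2.INTER_CUBIC)
save('crop1.png',np.hstack([a[:,:400],b[:,:400]]))
def zone(u0,u1,v0,v1,z0,z1,mask=None):
    P=W[v0:v1,u0:u1].reshape(-1,3);I=im[v0:v1,u0:u1].reshape(-1,3)
    m=(P[:,2]>z0)&(P[:,2]<z1);return P[m],I[m]
for n,a in dict(sq=(115,145,165,195,.115,.14),stand=(108,165,160,210,.055,.072),hub=(365,405,215,260,.074,.09),jar=(165,200,210,245,.075,.11),pot=(365,405,160,200,.045,.07),felt=(200,235,230,265,.015,.035),piston=(150,270,70,210,.3,.42),ring=(240,345,170,275,.1,.14),purpleA=(105,130,205,235,.03,.2),purpleB=(135,160,130,160,.03,.2),orange=(135,165,210,240,.03,.2)).items():
    P,I=zone(*a)
    xy=P[:,:2].astype(np.float32)
    rect=cv2.minAreaRect(xy) if len(xy)>3 else None
    print(n,len(P),np.median(P,0).round(4) if len(P) else '',P[:,2].max().round(3) if len(P) else '', rect)
E
```

```text
sq 124 [0.4921 0.4062 0.123 ] 0.129 ((0.4925118088722229, 0.406705379486084), (0.031388625502586365, 0.03131571412086487), 14.302672386169434)
stand 721 [0.4833 0.3958 0.065 ] 0.072 ((0.49236392974853516, 0.4072806239128113), (0.09391804039478302, 0.09137073159217834), 82.01302337646484)
hub 307 [ 0.508  -0.3247  0.0799] 0.087 ((0.5091206431388855, -0.32580435276031494), (0.05909356474876404, 0.06045348942279816), 47.58385467529297)
jar 313 [0.4002 0.2241 0.0898] 0.097 ((0.4006199836730957, 0.22544418275356293), (0.052543677389621735, 0.053130362182855606), 8.158268928527832)
pot 504 [ 0.6767 -0.2995  0.0565] 0.064 ((0.6779715418815613, -0.3000336289405823), (0.07357370853424072, 0.07065939158201218), 35.55452346801758)
felt 213 [0.3719 0.1272 0.0239] 0.032 ((0.37277963757514954, 0.12777498364448547), (0.05632141977548599, 0.03174104169011116), 48.248451232910156)
piston 7611 [0.6056 0.1777 0.3209] 0.33 ((0.6137222647666931, 0.18105995655059814), (0.24372881650924683, 0.23883290588855743), 8.4882230758667)
ring 1658 [ 0.5005 -0.0604  0.1118] 0.14 ((0.4934784173965454, -0.06552588939666748), (0.27810531854629517, 0.2594209909439087), 18.132883071899414)
purpleA 292 [0.3753 0.4045 0.0945] 0.118 ((0.37796851992607117, 0.4101385176181793), (0.048258356750011444, 0.042344748973846436), 3.8090286254882812)
purpleB 271 [0.5997 0.3864 0.093 ] 0.12 ((0.6043004393577576, 0.39053821563720703), (0.043710798025131226, 0.04622797667980194), 57.77119445800781)
orange 279 [0.3773 0.3102 0.0931] 0.12 ((0.3788365125656128, 0.3138613700866699), (0.04185905307531357, 0.049332521855831146), 70.46027374267578)
```

View pics/crop1.png

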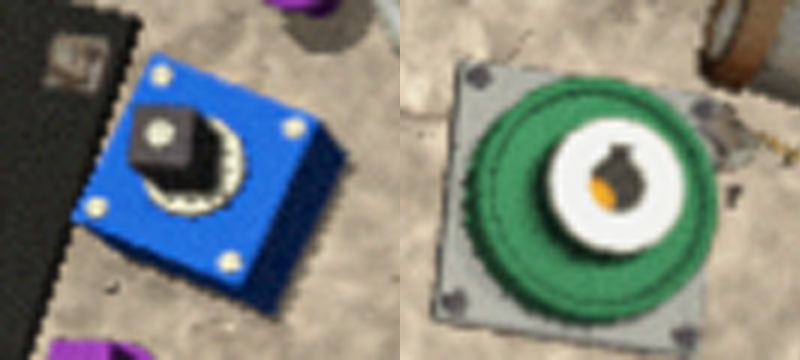

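The crop confirms it: a dark steel square in the blue stand (left), and the bore with its keyway notch pointing roughly away from the robot (right). Next I'll go over the shaft.

Call:
{"name": "carry_out", "arguments": {
  "fingers": [1,1,1,1,1],
  "linear": [
    [3,-2,1],
    [6,-4.2,2],
    [9,-6.3,3],
    [12,-8.4,3],
    [15,-10.5,3]
  ],
  "turn": [0,0,0,0,0]
}}

```text
time_s: 0.52
tcp_pos: [0.3358, 0.5172, 0.2618]
orientation: [0.143, 0.99, 0.0, 0.0]
ft_force: [-0.1, 0.3, 0.2]
gripper_width: 0.0856
grasp_force: 0.0
```

Call:
{"name": "carry_out", "arguments": {
  "fingers": [1,1,1,1,1],
  "linear": [
    [3,-2,0],
    [6,-4.2,0],
    [9,-6.3,0],
    [12,-8.4,0],
    [14.3,-11.1,0]
  ],
  "turn": [0,0,0,0,0]
}}

```text
time_s: 0.93
tcp_pos: [0.4791, 0.4063, 0.2606]
orientation: [0.143, 0.99, -0.0, -0.0]
ft_force: [0.2, 0.1, -1.0]
gripper_width: 0.0855
grasp_force: 0.0
```

```bash
python3 - <<'E'
from h import *
s=r.sense();print(s['tcp_pos'],s['orientation'],s['ft_force'],s['joints'])
im,W=cloud('wrist');np.savez('w1',im=im,W=W);save('w1.png',im,1.2)
m=(W[...,2]>.113)&(W[...,2]<.135)&(np.hypot(W[...,0]-.492,W[...,1]-.4065)<.04)
P=W[m];print(len(P),np.median(P,0),cv2.minAreaRect(P[:,:2].astype(np.float32)))
E
```

```text
[0.47912505 0.40625824 0.26064499] [ 1.43391655e-01  9.89665975e-01 -2.97358716e-04 -4.57891686e-05] [ 0.24933476  0.13139451 -0.97668306] [-0.95889886  0.2771805   0.23127065  1.4876942  -0.06355594  1.38462501
  0.55867169]
1030 [0.49109379 0.40842049 0.12303847] ((0.4923315644264221, 0.4080410599708557), (0.02962084859609604, 0.0300111323595047), 11.252738952636719)
```

View pics/w1.png

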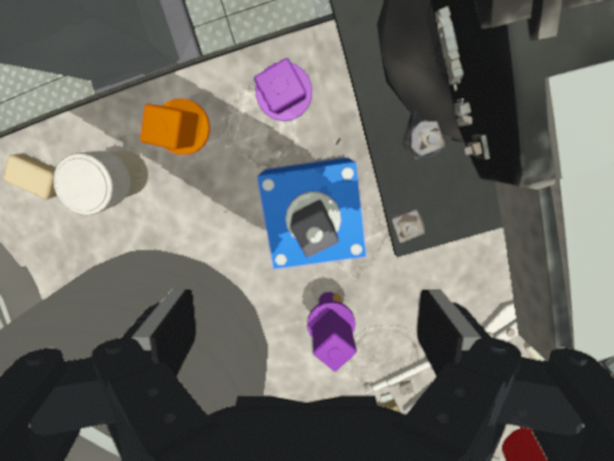

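Centre of the square is (0.4923, 0.4080), with flats at 11.25° (mod 90). I'll get the keyway direction from the top image before choosing the grasp.

```bash
python3 - <<'E'
from h import *
z=np.load('top.npz');im,W=z['im'],z['W']
c=read_camera('top');Rm=cv2.Rodrigues(np.array(c['rvec'],float))[0]
# project every hub pixel onto z=0.08 plane
u,v=np.meshgrid(np.arange(365,405),np.arange(215,260))
p=cv2.undistortPoints(np.stack([u,v],-1).reshape(-1,1,2).astype(float),c['intrinsics'],np.array(c['dist'])).reshape(-1,2)
d=np.c_[p,np.ones(len(p))]@Rm; C=-Rm.T@np.array(c['tvec']).ravel()
X=C+d*((.08-C[2])/d[:,2])[:,None]
I=im[215:260,365:405].reshape(-1,3).astype(int)
white=(I.min(1)>170);rr=lambda q:np.hypot(*(X[:,:2]-q).T)
q=np.array([.509,-.3258])
hull=X[white&(rr(q)<.036)][:,:2].astype(np.float32);(cx,cy),rad=cv2.minEnclosingCircle(hull);print(cx,cy,rad)
q=np.array([cx,cy]);k=(~white)&(rr(q)>.0145)&(rr(q)<.020)
D=X[k,:2]-q;print(len(D),D.round(4).tolist(),np.degrees(np.arctan2(*D.mean(0)[::-1])))
E
```

```text
0.510621190071106 -0.326988160610199 0.030730310827493668
6 [[0.0162, 0.0054], [0.0168, 0.0026], [0.0175, -0.0001], [0.0181, -0.0028], [0.0147, -0.0006], [0.0153, -0.0033]] 0.7360296357571671
```

θ ≈ 0.7°, to be refined later. Now turn +27.75° and centre.

Call:
{"name": "carry_out", "arguments": {
  "fingers": [1,1,1,1,1],
  "linear": [
    [0.4,0,-1],
    [0.8,0.1,-3],
    [1.2,0.15,-5],
    [1.33,0.15,-6],
    [1.33,0.15,-6]
  ],
  "turn": [7,14,21,27.75,27.75]
}}

```text
time_s: 1.45
tcp_pos: [0.4897, 0.4076, 0.1979]
orientation: [-0.101, 0.995, -0.002, -0.002]
ft_force: [-0.7, -0.5, -0.3]
gripper_width: 0.0854
grasp_force: 0.0
```

```bash
python3 - <<'E'
from h import *
s=r.sense();t=R.from_quat(s['orientation']).as_matrix();print(s['tcp_pos'],t[:,2],np.degrees(np.arctan2(t[1,1],t[0,1])),s['joints'])
im,W=cloud('wrist')
m=(W[...,2]>.113)&(W[...,2]<.135)&(np.hypot(W[...,0]-.492,W[...,1]-.4065)<.04)
P=W[m];print(len(P),np.median(P,0),cv2.minAreaRect(P[:,:2].astype(np.float32)))
E
```

```text
[0.48970195 0.40762128 0.19793754] [-0.00369895 -0.00376454 -0.99998607] 101.5653390347849 [-0.89379282  0.32958809  0.16456692  1.54504283 -0.05511704  1.27680342
  1.05097166]
1644 [0.49077914 0.40765804 0.12302125] ((0.49235668778419495, 0.40795543789863586), (0.029492229223251343, 0.0301589984446764), 12.042022705078125)
```

Call:
{"name": "carry_out", "arguments": {
  "fingers": [1,1,1,1,1],
  "linear": [
    [0.15,0,-2.5],
    [0.15,0,-5],
    [0.15,0,-6],
    [0.15,0,-6],
    [0.15,0,-6]
  ],
  "turn": [0,0.5,0.5,0.5,0.5]
}}

```text
time_s: 1.92
tcp_pos: [0.4923, 0.409, 0.1422]
orientation: [-0.101, 0.995, 0.0, 0.0]
ft_force: [-0.9, 0.5, 1.1]
gripper_width: 0.0853
grasp_force: 0.0
```

Call:
{"name": "carry_out", "arguments": {
  "fingers": [1,1,1,1,1],
  "linear": [
    [0,-0.1,-2],
    [0,-0.1,-4],
    [0,-0.1,-5.5],
    [0,-0.1,-6.2],
    [0,-0.1,-6.2]
  ],
  "turn": [0,0,0,0,0]
}}

```text
time_s: 2.33
tcp_pos: [0.4921, 0.4078, 0.0793]
orientation: [-0.102, 0.995, -0.0, -0.0]
ft_force: [1.1, -1.0, -1.1]
gripper_width: 0.0853
grasp_force: 0.0
```

Call:
{"name": "carry_out", "arguments": {
  "fingers": [0,0,0,0,0],
  "linear": [
    [0,0,0],
    [0,0,0],
    [0,0,0],
    [0,0,0],
    [0,0,0]
  ],
  "turn": [0,0,0,0,0]
}}

```text
time_s: 2.75
tcp_pos: [0.4926, 0.4081, 0.0803]
orientation: [-0.102, 0.995, 0.0, 0.0]
ft_force: [-0.7, 0.0, 2.9]
gripper_width: 0.0293
grasp_force: 59.2
```

Call:
{"name": "carry_out", "arguments": {
  "fingers": [0,0,0,0,0],
  "linear": [
    [0,0,0],
    [0,0,0],
    [0,0,0],
    [0,0,0],
    [0,0,0]
  ],
  "turn": [0,0,0,0,0]
}}

```text
time_s: 3.17
tcp_pos: [0.4926, 0.4082, 0.0803]
orientation: [-0.102, 0.995, 0.0, 0.001]
ft_force: [-0.7, -1.0, 6.4]
gripper_width: 0.0288
grasp_force: 59.7
```

Gripped. Lift straight up.

Call:
{"name": "carry_out", "arguments": {
  "fingers": [0,0,0,0,0],
  "linear": [
    [0,0,1.5],
    [0,0,4],
    [0,0,7],
    [0,0,10.5],
    [0,0,14]
  ],
  "turn": [0,0,0,0,0]
}}

```text
time_s: 3.58
tcp_pos: [0.4916, 0.407, 0.2197]
orientation: [-0.102, 0.995, -0.001, -0.001]
ft_force: [-0.0, 0.5, -2.4]
gripper_width: 0.0295
grasp_force: 59.8
```

Call:
{"name": "carry_out", "arguments": {
  "fingers": [0,0,0,0,0],
  "linear": [
    [0,0,4],
    [0,0,8],
    [0,0,12],
    [0,0,16],
    [0,0,18]
  ],
  "turn": [0,0,0,0,0]
}}

```text
time_s: 4.0
tcp_pos: [0.4926, 0.4078, 0.4044]
orientation: [-0.102, 0.995, 0.002, 0.002]
ft_force: [0.8, -0.7, -2.3]
gripper_width: 0.0293
grasp_force: 60.3
```

```bash
python3 - <<'E'
from h import *
s=r.sense();print(s['tcp_pos'],s['ft_force'],s['gripper_width'],s['grasp_force'])
out=[]
for n in('scene','wrist','top'):
    c=read_camera(n)
    im=c['image']
    if n=='wrist': out.append(im);continue
    p=s['tcp_pos']-[0,0,.03]
    px=cv2.projectPoints(p.reshape(1,3),np.array(c['rvec'],float),np.array(c['tvec'],float),c['intrinsics'],np.array(c['dist']))[0].ravel();print(n,px)
    u,v=px.astype(int);u=np.clip(u,40,471);v=np.clip(v,30,353)
    out.append(cv2.resize(im[v-30:v+30,u-40:u+40],(400,300),interpolation=cv2.INTER_CUBIC))
save('k1.png',np.vstack([np.hstack([out[0],out[2]]),np.hstack([cv2.resize(out[1],(400,300)),np.zeros((300,400,3),np.uint8)])]))
E
```

```text
[0.49258987 0.40780137 0.40440935] [ 0.77154942 -0.71203498 -2.31397245] 0.029283802601174212 60.269705057144165
scene [128.93632496  58.30971609]
top [ 93.32129048 145.10292481]
```

View pics/k1.png

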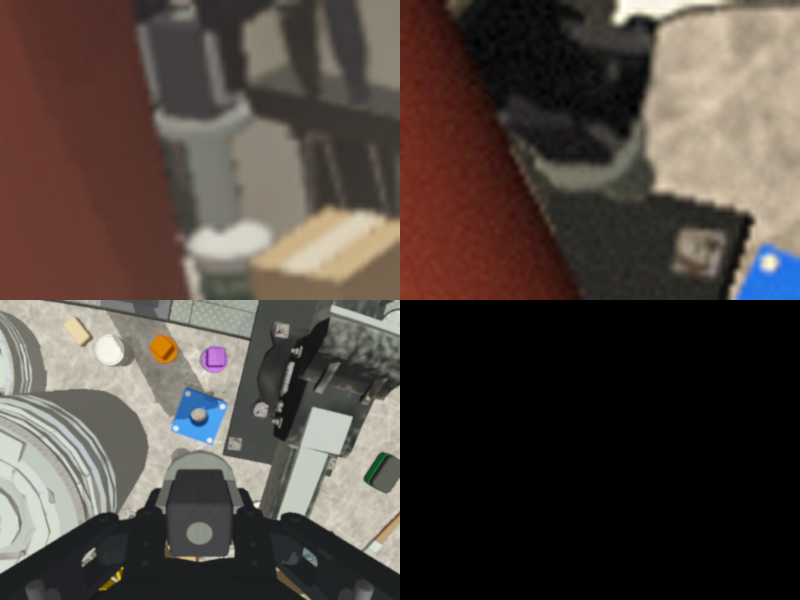

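The scene crop (top left) shows the steel shaft below its shoulder with no brass, so the key faces away from that camera. I'll carry along the robot's side at this height, turning to yaw 90°, and look again.

Call:
{"name": "carry_out", "arguments": {
  "fingers": [0,0,0,0,0],
  "linear": [
    [-0.9,-3.3,0],
    [-1.8,-6.7,0],
    [-2.7,-10.2,0],
    [-3.6,-13.8,0],
    [-4.5,-17.4,0]
  ],
  "turn": [-2,-4,-6,-8,-11]
}}

```text
time_s: 4.57
tcp_pos: [0.446, 0.2318, 0.3964]
orientation: [-0.006, 1.0, -0.001, -0.002]
ft_force: [-0.1, 0.8, -2.3]
gripper_width: 0.0294
grasp_force: 60.4
```

Call:
{"name": "carry_out", "arguments": {
  "fingers": [0,0,0,0,0],
  "linear": [
    [-0.9,-3.4,0],
    [-1.8,-6.8,0],
    [-2.7,-10.2,0],
    [-2.4,-13.8,0],
    [-1.8,-17.4,0]
  ],
  "turn": [0,0,0,0,0]
}}

```text
time_s: 4.98
tcp_pos: [0.4276, 0.0582, 0.3972]
orientation: [-0.007, 1.0, -0.0, -0.001]
ft_force: [1.4, 0.2, -3.1]
gripper_width: 0.0293
grasp_force: 60.3
```

Call:
{"name": "carry_out", "arguments": {
  "fingers": [0,0,0,0,0],
  "linear": [
    [0.7,-3.5,0],
    [1.4,-7,0],
    [2.1,-10.5,0],
    [2.8,-14,0],
    [3.5,-17.5,0]
  ],
  "turn": [0,0,0,0,0]
}}

```text
time_s: 5.4
tcp_pos: [0.4634, -0.1169, 0.3972]
orientation: [-0.007, 1.0, -0.0, -0.001]
ft_force: [1.2, 0.4, -3.7]
gripper_width: 0.0293
grasp_force: 60.3
```

Call:
{"name": "carry_out", "arguments": {
  "fingers": [0,0,0,0,0],
  "linear": [
    [0.7,-3.5,-1],
    [1.4,-7,-3],
    [2.1,-10.5,-6],
    [3,-14,-9],
    [4.4,-17.5,-12]
  ],
  "turn": [0,0,0,0,0]
}}

```text
time_s: 5.82
tcp_pos: [0.5022, -0.2795, 0.2867]
orientation: [-0.006, 1.0, 0.001, -0.001]
ft_force: [1.6, 2.2, -3.3]
gripper_width: 0.0297
grasp_force: 60.4
```

```bash
cat > look.py <<'E'
from h import *
import sys
s=r.sense();t=R.from_quat(s['orientation']).as_matrix();p=s['tcp_pos']
print(p,np.degrees(np.arctan2(t[1,1],t[0,1])),s['joints'])
o=[]
for n in('scene','top'):
    c=read_camera(n);Rm=cv2.Rodrigues(np.array(c['rvec'],float))[0];C=-Rm.T@np.array(c['tvec']).ravel()
    px=cv2.projectPoints((p-[0,0,.04]).reshape(1,3),np.array(c['rvec'],float),np.array(c['tvec'],float),c['intrinsics'],np.array(c['dist']))[0].ravel()
    print(n,px,'cam az from shaft',np.degrees(np.arctan2(*(C-p)[1::-1])),'elev',np.degrees(np.arctan2((C-p)[2],np.hypot(*(C-p)[:2]))))
    u,v=px.astype(int);o.append(cv2.resize(c['image'][v-30:v+30,u-40:u+40],(400,300),interpolation=cv2.INTER_CUBIC))
o.append(cv2.resize(read_camera('wrist')['image'],(400,300)));o.append(o[0]*0)
save(sys.argv[1],np.vstack([np.hstack(o[:2]),np.hstack(o[2:])]))
E
python3 look.py k2.png
```

```text
[ 0.50216087 -0.27952251  0.28672031] 90.7115989420907 [-0.34072697  0.20314794  0.90691891  1.60208645 -0.16142348  1.41738026
  2.16451938]
scene [376.44611513 173.39703419] cam az from shaft -172.20775656830415 elev 33.00566735804338
top [384.3377796  223.09550127] cam az from shaft 137.35747820513677 elev 71.01119366787752
```

View pics/k2.png

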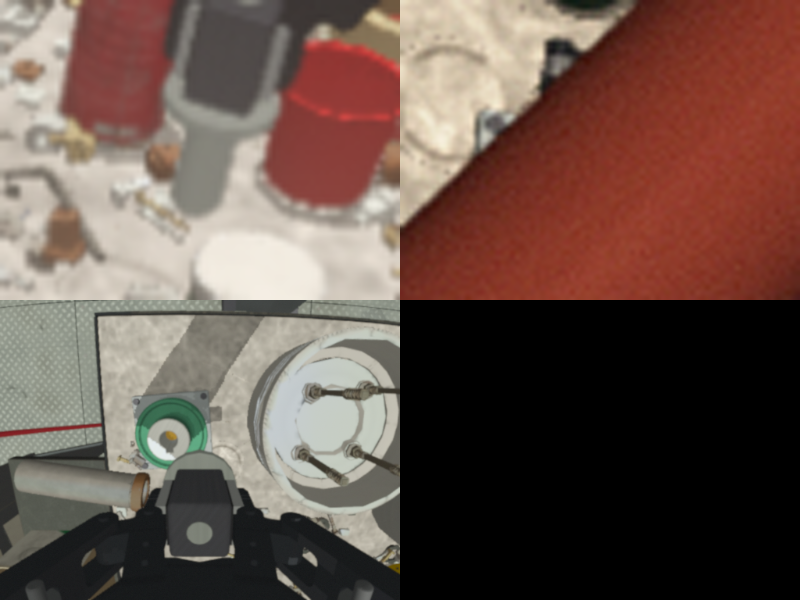

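Top-left crop: the scene camera (azimuth −172°) sees a clean −x face at shaft (205,170), with no brass at either silhouette edge. The square's flats leave only four directions, so the key must be on +x, already near the keyway's direction. Next is refining the hub from the wrist depth image.

```bash
cat > hub.py <<'E'
from h import *
from scipy.optimize import least_squares
s=r.sense();t=R.from_quat(s['orientation']).as_matrix();print(s['tcp_pos'],np.degrees(np.arctan2(t[1,1],t[0,1])))
def fit(n,s=None):
    im,W=cloud(n)
    q=np.array([.5095,-.3262])
    m=(np.abs(W[...,2]-.08)<.004)&(np.hypot(W[...,0]-q[0],W[...,1]-q[1])<.04)
    P=W[m][:,:2];print(n,len(P),np.median(W[m][:,2]))
    # model: face = ring 13.3..31 minus keyway slot; maximise agreement using dense hub-area pixels incl. outside/inside
    a=np.isfinite(W[...,2])&(np.hypot(W[...,0]-q[0],W[...,1]-q[1])<.05)
    X=W[a];lab=(np.abs(X[:,2]-.08)<.004).astype(float)
    (cx,cy),rad=cv2.minEnclosingCircle(P.astype(np.float32));print('outer',cx,cy,rad)
    # bin angularly: inner radius per angle
    for c in [np.array([cx,cy])]:
        for _ in range(3):
            d=P-c;an=np.degrees(np.arctan2(d[:,1],d[:,0]));rr=np.hypot(*d.T)
            b=[(k,rr[(np.abs((an-k+180)%360-180)<5)]) for k in range(-180,180,10)]
            outer=np.array([[k,np.percentile(x,98)] for k,x in b if len(x)>3]);th=np.radians(outer[:,0]);E=c+outer[:,1:]*np.c_[np.cos(th),np.sin(th)]
            f=least_squares(lambda v:np.hypot(E[:,0]-v[0],E[:,1]-v[1])-v[2],[*c,.031],loss='soft_l1',f_scale=.0005);c=f.x[:2]
        print('outerfit',f.x)
        print('inner',[(k,round(np.percentile(x,2)*1000,1)) for k,x in b if len(x)>3])
fit('wrist');
E
python3 hub.py
```

```text
[ 0.50124514 -0.2792843   0.28455661] 90.49973587241483
wrist 1770 0.08011322508339036
outer 0.5100814700126648 -0.3267193138599396 0.03101372718811035
outerfit [ 0.51017254 -0.32640272  0.03018861]
inner [(-180, np.float64(14.0)), (-170, np.float64(14.0)), (-160, np.float64(14.6)), (-150, np.float64(14.6)), (-140, np.float64(14.3)), (-130, np.float64(14.2)), (-120, np.float64(13.8)), (-110, np.float64(13.4)), (-100, np.float64(13.5)), (-90, np.float64(13.5)), (-80, np.float64(13.6)), (-70, np.float64(14.4)), (-60, np.float64(14.3)), (-50, np.float64(14.3)), (-40, np.float64(13.6)), (-30, np.float64(13.9)), (-20, np.float64(14.5)), (-10, np.float64(19.3)), (0, np.float64(19.0)), (10, np.float64(18.7)), (20, np.float64(17.2)), (30, np.float64(13.6)), (40, np.float64(13.1)), (50, np.float64(13.8)), (60, np.float64(13.4)), (70, np.float64(13.9)), (80, np.float64(12.9)), (90, np.float64(12.8)), (100, np.float64(14.1)), (110, np.float64(13.6)), (120, np.float64(14.0)), (130, np.float64(13.4)), (140, np.float64(14.0)), (150, np.float64(14.2)), (160, np.float64(14.5)), (170, np.float64(14.6))]
```

```bash
python3 - <<'E'
from h import *
for n in('wrist','wrist'):
    im,W=cloud(n);c=np.array([.5102,-.3265]);d=W[...,:2]-c;rr=np.hypot(d[...,0],d[...,1])
    for c0,R0 in((14.5,17.5),):
        m=(rr>c0/1e3)&(rr<R0/1e3)&(np.abs(W[...,2]-.08)<.004);a=np.degrees(np.arctan2(d[m][:,1],d[m][:,0]));a=np.sort(a[np.abs(a)<70]);g=np.diff(a);i=np.argsort(-g)[:3];print([(a[j],a[j+1]) for j in i])
    # colour: face bright vs slot, reprojected with the plane is about the depth result
s=r.sense();t=R.from_quat(s['orientation']).as_matrix();print(s['tcp_pos'],np.degrees(np.arctan2(t[1,1],t[0,1])))
E
```

```text
[(np.float64(-16.005430223245703), np.float64(24.23241835282103)), (np.float64(57.17993182927975), np.float64(61.14525014011188)), (np.float64(24.23241835282103), np.float64(27.541204499388865))]
[(np.float64(-14.754576964972483), np.float64(22.400964611544303)), (np.float64(25.465369228929752), np.float64(29.847865959760217)), (np.float64(50.61198897909094), np.float64(54.19803372120155))]
[ 0.50356293 -0.27710945  0.28953159] 90.79802685773453
```

Hub centre is (0.5102, −0.3265) and the keyway points at about +4°. Move above, turn +3.3°.

Call:
{"name": "carry_out", "arguments": {
  "fingers": [0,0,0,0,0],
  "linear": [
    [0.3,-2,-2],
    [0.6,-4,-5],
    [0.67,-4.93,-8],
    [0.67,-4.93,-11],
    [0.67,-4.93,-11.5]
  ],
  "turn": [1,2,3.3,3.3,3.3]
}}

```text
time_s: 6.53
tcp_pos: [0.509, -0.3249, 0.1712]
orientation: [-0.036, 0.999, 0.002, -0.002]
ft_force: [-0.6, 0.9, -3.5]
gripper_width: 0.0295
grasp_force: 61.5
```

Call:
{"name": "carry_out", "arguments": {
  "fingers": [0,0,0],
  "linear": [
    [0,0,0],
    [0,0,0],
    [0,0,0]
  ],
  "turn": [0,0,0]
}}

```text
time_s: 6.78
tcp_pos: [0.5119, -0.3271, 0.1774]
orientation: [-0.036, 0.999, -0.0, 0.002]
ft_force: [0.9, 0.6, -2.6]
gripper_width: 0.0294
grasp_force: 61.5
```

```bash
python3 look.py k3.png; python3 hub.py | head -4
```

```text
[ 0.51190727 -0.32713413  0.17741179] 94.14161173702465 [-0.1913415   0.36687509  0.86791308  1.68095466 -0.29657082  1.22796401
  2.38690621]
scene [387.84394848 214.1271435 ] cam az from shaft -175.8794690765927 elev 38.302388639650744
top [391.77946701 231.21278435] cam az from shaft 133.195067756062 elev 70.88243684861627
[ 0.51140102 -0.32733629  0.17653267] 94.1045150916793
wrist 2359 0.08006479344760162
outer 0.5099983215332031 -0.32685548067092896 0.031175661832094193
outerfit [ 0.50989593 -0.32673054  0.03073541]
```

View pics/k3.png

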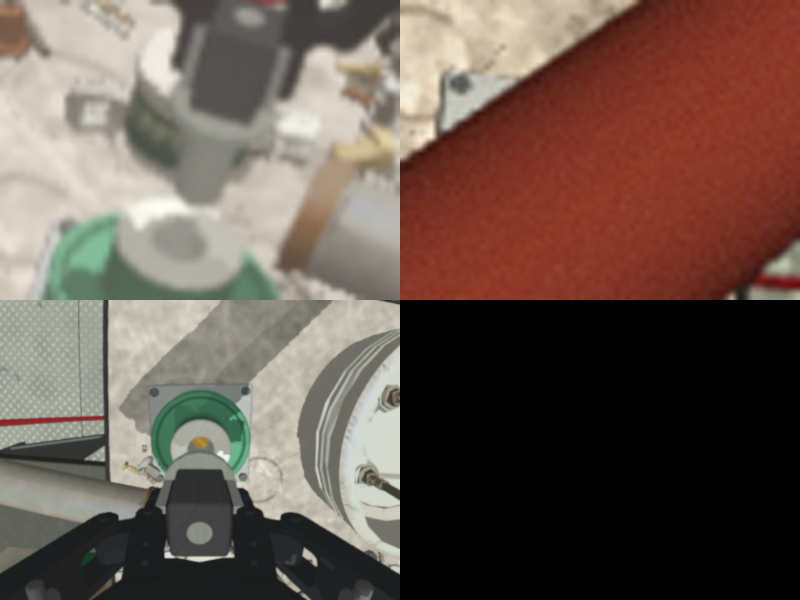

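The shaft sits just above the bore in the scene crop. A small correction, then descend.

Call:
{"name": "carry_out", "arguments": {
  "fingers": [0,0,0,0,0],
  "linear": [
    [-0.1,0.05,-0.8],
    [-0.1,0.05,-1.5],
    [-0.1,0.05,-1.5],
    [-0.1,0.05,-1.5],
    [-0.1,0.05,-1.5]
  ],
  "turn": [0,0,0,0,0]
}}

```text
time_s: 7.4
tcp_pos: [0.5093, -0.3269, 0.1596]
orientation: [-0.035, 0.999, -0.0, -0.0]
ft_force: [-0.4, -0.0, -4.0]
gripper_width: 0.0293
grasp_force: 61.6
```

Call:
{"name": "carry_out", "arguments": {
  "fingers": [0,0,0,0,0],
  "linear": [
    [0,0,0],
    [0,0,0],
    [0,0,0],
    [0,0,0],
    [0,0,0]
  ],
  "turn": [0,0,0,0,0]
}}

```text
time_s: 7.82
tcp_pos: [0.5095, -0.3269, 0.1599]
orientation: [-0.035, 0.999, -0.0, 0.0]
ft_force: [-0.6, -0.2, -2.8]
gripper_width: 0.0296
grasp_force: 61.6
```

Call:
{"name": "carry_out", "arguments": {
  "fingers": [0,0,0,0,0],
  "linear": [
    [0.06,0.03,-0.4],
    [0.06,0.03,-0.8],
    [0.06,0.03,-1.2],
    [0.06,0.03,-1.6],
    [0.06,0.03,-2]
  ],
  "turn": [0,0,0,0,0]
}}

```text
time_s: 8.23
tcp_pos: [0.5099, -0.3265, 0.1391]
orientation: [-0.035, 0.999, 0.0, -0.0]
ft_force: [-0.3, -0.9, -3.9]
gripper_width: 0.0292
grasp_force: 61.6
```

Call:
{"name": "carry_out", "arguments": {
  "fingers": [0,0],
  "linear": [
    [0,0,0],
    [0,0,0]
  ],
  "turn": [0,0]
}}

```text
time_s: 8.4
tcp_pos: [0.5099, -0.3265, 0.1394]
orientation: [-0.035, 0.999, 0.0, -0.0]
ft_force: [-0.2, 0.0, -3.7]
gripper_width: 0.0293
grasp_force: 61.6
```

Entered the bore without contact. Continue past the key depth (TCP 0.135) in small steps.

Call:
{"name": "carry_out", "arguments": {
  "fingers": [0,0,0,0,0],
  "linear": [
    [0,0,-0.3],
    [0,0,-0.6],
    [0,0,-0.8],
    [0,0,-1.0],
    [0,0,-1.0]
  ],
  "turn": [0,0,0,0,0]
}}

```text
time_s: 8.82
tcp_pos: [0.5098, -0.3264, 0.1293]
orientation: [-0.035, 0.999, 0.0, -0.0]
ft_force: [-0.1, -0.6, -3.4]
gripper_width: 0.0292
grasp_force: 61.6
```

No contact force 6 mm past the face, so the key is in the keyway. Push on.

Call:
{"name": "carry_out", "arguments": {
  "fingers": [0,0,0,0,0],
  "linear": [
    [0,0,-0.6],
    [0,0,-1.2],
    [0,0,-1.8],
    [0,0,-2.3],
    [0,0,-2.3]
  ],
  "turn": [0,0,0,0,0]
}}

```text
time_s: 9.23
tcp_pos: [0.5094, -0.326, 0.1053]
orientation: [-0.035, 0.999, 0.0, -0.001]
ft_force: [0.2, 0.2, -3.0]
gripper_width: 0.0292
grasp_force: 61.6
```

Call:
{"name": "carry_out", "arguments": {
  "fingers": [0,0,0,0,0],
  "linear": [
    [0,0,-0.3],
    [0,0,-0.6],
    [0,0,-0.9],
    [0,0,-1.1],
    [0,0,-1.1]
  ],
  "turn": [0,0,0,0,0]
}}

```text
time_s: 9.65
tcp_pos: [0.5103, -0.3268, 0.0963]
orientation: [-0.035, 0.999, -0.0, 0.0]
ft_force: [-2.3, 2.3, 8.4]
gripper_width: 0.0297
grasp_force: 63.1
```

Call:
{"name": "carry_out", "arguments": {
  "fingers": [0,0,0,0],
  "linear": [
    [0,0,-0.1],
    [0,0,-0.2],
    [0,0,-0.2],
    [0,0,-0.2]
  ],
  "turn": [0,0,0,0]
}}

```text
time_s: 9.98
tcp_pos: [0.5103, -0.3268, 0.0953]
orientation: [-0.035, 0.999, 0.0, 0.001]
ft_force: [-5.8, 3.8, 14.5]
gripper_width: 0.0292
grasp_force: 63.8
```

Call:
{"name": "carry_out", "arguments": {
  "fingers": [0,0,0,0,0],
  "linear": [
    [0,0,-0.1],
    [0,0,-0.2],
    [0,0,-0.2],
    [0,0,-0.2],
    [0,0,-0.2]
  ],
  "turn": [0,0,0,0,0]
}}

```text
time_s: 10.4
tcp_pos: [0.5103, -0.3268, 0.0952]
orientation: [-0.035, 0.999, 0.001, 0.001]
ft_force: [-13.5, 10.7, 36.0]
gripper_width: 0.0293
grasp_force: 66.7
```

```bash
python3 look.py k4.png
```

```text
[ 0.51034929 -0.32684446  0.0952173 ] 94.0486950022731 [-0.14658961  0.45188715  0.82058254  1.76533234 -0.37224682  1.08573285
  2.44242573]
scene [380.24038529 238.54888809] cam az from shaft -175.84907570371774 elev 41.993138884766445
top [383.49001669 236.49631146] cam az from shaft 133.05743035839296 elev 72.1483132324841
```

View pics/k4.png

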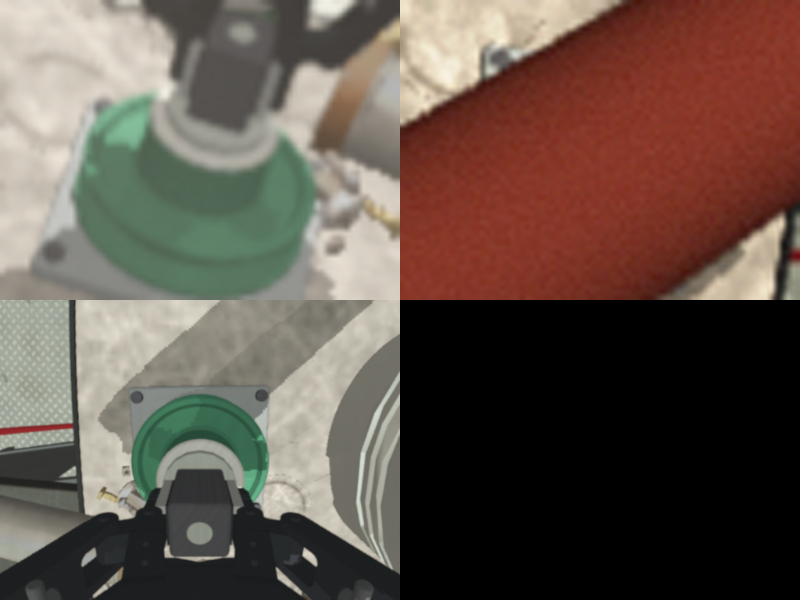

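The shoulder lies on the hub face: z stays at 0.0952 while the force climbs to 36 N. The grip is still holding, so I'll hand in.

```bash
python3 -c "
from rig import r
print(r.close_job());print(r.sense()['ft_force'])"
```

```text
the job is handed in; nothing more can be done
None
the job is handed in; nothing more can be done
```

The shaft is in the hub with its key in the keyway, gripped and pressed fully home against the spring, and the job was handed in at about 10.5 s; no verdict was returned.

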